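# Zero the cup dryer's timer and put its loaded tray away

## Task

The cup dryer on the desk was left with its timer running and its tray out. First turn the timer knob back until its white pointer stands on the zero mark, the long white bar at the top of the dial, and leave it there; then slide the tray, with both cups standing in it, fully home into the opening under the dial, and let go. Do not tip the cups, and do not knock over or shift the other things on the desk.

Things in the scene. Friction and masses are not known exactly. Their poses are not given: they have to be found in the camera images.
- dryer: pale cup dryer standing on the desk, fixed, 260 mm wide (y), 220 mm deep (x), 169 mm tall. Origin: centre of its underside; +x points into the machine, z up; its front face lies at x = -110 mm, vertical up to 100 mm, above which a dial panel slopes up and back at 35 degrees to the horizontal.
- bay_mouth (a point): middle of the dryer's opening at desk level, in its front face; axes as the dryer's. The opening is 176 mm wide (y), 86 mm high and 132 mm deep (+x) to a solid back; it has no sill, the desk is its floor.
- dial (a point): centre of the dial, on the surface of the sloping panel (134 mm up); axes as the dryer's. White marks on the panel: one long wide bar on the uphill side, 43 to 58 mm from the centre, is zero; short ticks follow every 30 degrees clockwise.
- timer (a joint): timer knob, black, in the middle of the dial. 0 = its pointer on the zero mark (straight uphill); it grows as the knob is turned clockwise, seen by someone facing the dial. It turns from -0.5 to 3.0 rad (so go back to zero counter-clockwise) and stays where it is left.
- timer_grip (a point): point to grip, on the knob's axis 34 mm above the panel, turning with the knob: z = axis out of the panel, 35 degrees from vertical, x = where the pointer points. A bar grip 56 mm long (x), 14 mm thick (y) reaches from 22 mm below to 12 mm above this point, on a skirt 68 mm across. The pointer is the white line on one half of the bar and on the skirt.
- tray: open steel tray, loose, 130 mm (x) by 164 mm (y), walls 24 mm tall and 3 mm thick, floor 3 mm, about 0.4 kg. Origin: centre of its underside. It enters the dryer +x end first, its axes along the dryer's; fully home its origin is 67 mm inside the face of the opening and its handle sticks out in front.
- tray_handle (a point): point to grip on the tray's handle, 87 mm from the tray's origin towards its -x, 34 mm up; axes as the tray's. The handle is a black upright fin in the middle of the -x wall, 12 mm thick (y), from 63 to 105 mm from the tray's origin, 14 to 50 mm above the desk; a 50 mm wide root plate joins it to the wall.
- steel_cup: steel cup standing in the tray, 56 mm across, 55 mm tall. Origin: centre of its underside.
- white_cup: white ceramic cup standing in the tray, 58 mm across, 62 mm tall. Origin: centre of its underside.
- basket: woven brown basket with a spray bottle and cartons, 130 x 150 mm, 125 mm tall; not to be disturbed. Origin: centre of its underside.
- jar: small brown glass jar with a lid, 42 mm across, 55 mm tall; not to be disturbed. Origin: centre of its underside.
- tin: small plain aluminium can, 44 mm across, 45 mm tall; not to be disturbed. Origin: centre of its underside.
- tape: roll of clear tape lying flat, 64 mm across, 22 mm tall; not to be disturbed. Origin: centre of its underside.
- bottle: green glass bottle, 64 mm across, 200 mm tall; not to be disturbed. Origin: centre of its underside.
- flask: red flask with a steel cap, 68 mm across, 190 mm tall; not to be disturbed. Origin: centre of its underside.
- soap: bar of soap, 60 x 40 mm, 25 mm tall; not to be disturbed. Origin: centre of its underside.
Not all that is in view belongs to the job. Of the things that look like the tray, the largest one is meant.

How it is judged:
By the outcome, as a careful person would: the job done as asked, in the order asked, and still so for the second after the job is handed in, with the robot touching nothing.
It also fails if it takes over 64 s, if anything falls off the work surface, if the arm or the gripper's body presses on something with over 40 N, if the wrist force passes 120 N, or if a joint passes its speed limit or range.

## Robot

A 6-joint arm with a two-finger parallel gripper is mounted at the origin on the work surface. World frame = base frame: x ahead of the robot, y to its left, z up, the work surface at z = 0. Lengths are in m, angles in rad, forces in N, time in s.
With the tool pointing down it reaches from about 0.425 to 0.95 m from the base axis. Payload 3.5 kg.
Tool frame: the origin (TCP) lies midway between the tips of the shut fingers; the grasp point (between the pads) lies 19 mm behind it; z points along the fingers, y is the direction in which the jaws open and shut (so a half turn about z gives the same grasp; the last joint's range is limited). The gripper opens to 85 mm and grips with 20 to 120 N. Pads are 22 mm wide; open, the fingers measure 114 mm over their backs; the gripper's body (76 mm by 85 mm) begins 54 mm behind the grasp point. The pads swing forward as they close: fully open they stand 13 mm farther back than shut.
Start: joints at [1.069, 0.286, 1.577, -0, 1.279, -0.15], TCP at [0.233, 0.634, 0.231] pointing down, gripper open.
Joint ranges: [-2.77, 2.77], [-0.9, 2.22], [0.21, 2.48], [-1.53, 4.67], [0.24, 2.81], [-2.84, 2.84]. Speed limits (rad/s): [2.79, 2.79, 3.14, 3.14, 3.14, 3.14].

## Interface

Orientations are given as a unit quaternion [x, y, z, w].
In Python, from plant import * gives the robot as it stands.
- The arm moves only by the shell command python3 -m jog 'ROWS' [FORCE]. ROWS is a JSON object of lists of equal length, an entry for each row: "travel": the shift along the world's x, y, z in mm, a list of three; "dr": the turn, a rotation vector about the world's x, y, z in degrees, a list of three; "jaw": the closure in counts, from 0 (fully open) to 255 (shut). In form: {"travel": [[x, y, z], ...], "dr": [[wx, wy, wz], ...], "jaw": [jaw, ...]}. A call has 1 to 5 rows; each row shifts and turns the commanded pose from where the row before left it; what a row does not reach is not made up. A row lasts 1/12 s, in which the tool goes at most 41.7 mm and 7.16 degrees, less where a joint would pass 70% of its speed; a pose out of reach is approached as far as the arm can. A call is refused whole if a number of a shift passes 41.7 or a number of a turn 7.16, either way. A call with a gripper value outside its range is refused whole. The fingers move at their own pace and stop on an object; FORCE is the grip in N (left out, the last holds). Time passes only in rows, so rows that do not move let the fingers close. It gives the time, the measured TCP pose, the force and the opening at its end, in the units of the state.
- get_state(): the state, without advancing time (a new reading comes with each control period).
- read_camera(name): name is "side" or "top"; returns the picture (400x640x3 uint8, red, green, blue); there is no depth.
- camera_info(name): a dict with "K" (3x3 intrinsics, pixels), "R" (3x3) and "t" (3): a world point X has camera coordinates R X + t. Camera axes: x right, y down, z forward; pixel columns grow to the right and rows downward; lengths in m; the calibration is good to about 2 mm. A picture is of the moment at which its call begins. camera_info takes no time and is no camera call.
- sign_off(): hands the job in, once; it reports no verdict.
The state is a dict: "time": time; "qpos": joint angles; "dq": joint speeds; "joint_efforts": joint torques, N m; "eef_pos": TCP position; "tcp_rot": TCP orientation; "contact_force": force on the tool from outside, world axes, zero at the start; "wrist_torque": the same for the moment, N m; "opening": opening from 0.0 (shut) to 1.0 (fully open).
Only numpy, scipy, OpenCV 4.12 (cv2) and the standard library are available. Lean on these libraries where they do the work, as an engineer would, in place of code of your own. Each camera call takes 0.05 s, during which the arm holds its last target. There are 200 camera calls.

## Working session

There is one attempt and no reset: what is moved stays moved. The work goes in short steps, Python scripts to look and compute and a shell command to move; the robot and the scene stay as the last step left them, time stands still between calls to the robot, and variables do not carry over. Pictures are saved under pics/ and viewed, about 8 in all and at most 12, crops included, and the job is handed in when it is done.

```bash
mkdir -p pics; ls
python3 - <<'E'
from plant import *
import cv2
for n in("side","top"):
    cv2.imwrite(f"pics/{n}0.png",read_camera(n)[:,:,::-1]); i=camera_info(n); print(n,i)
s=get_state(); print(s)
E
```

```text
pics
side {'K': array([[489.94954711,   0.        , 330.21242425],
       [  0.        , 489.94954711, 194.03321752],
       [  0.        ,   0.        ,   1.        ]]), 'R': array([[ 0.87245085, -0.4886617 ,  0.00626577],
       [-0.31252158, -0.56773755, -0.76158015],
       [ 0.37571237,  0.66248306, -0.64804044]]), 't': array([-0.43849307,  0.27039365,  1.46462894])}
top {'K': array([[441.2478762 ,   0.        , 314.41088183],
       [  0.        , 441.2478762 , 198.61283068],
       [  0.        ,   0.        ,   1.        ]]), 'R': array([[-0.00848864, -0.99991833, -0.00955405],
       [-0.98866908,  0.00982436, -0.14978964],
       [ 0.14987127,  0.00817428, -0.98867173]]), 't': array([0.06770301, 0.52383658, 1.33776293])}
{'time': 0.1, 'qpos': array([ 1.06901946e+00,  2.87097033e-01,  1.57804086e+00,  2.69936511e-05,
        1.27861297e+00, -1.50002688e-01]), 'dq': array([-0.00099093, -0.00123348, -0.0042468 , -0.00049612, -0.00178778,
       -0.00039678]), 'joint_efforts': array([ 1.33530026e-03, -4.07291973e+01, -2.93700564e+01, -9.29920111e-05,
        3.34487857e-03,  1.30262836e-05]), 'eef_pos': array([0.23225661, 0.63314485, 0.23006664]), 'tcp_rot': array([ 1.74985348e-01,  9.84570446e-01, -1.01817271e-03, -3.57718548e-04]), 'contact_force': array([ 0.16575456,  0.28149933, -0.17945451]), 'wrist_torque': array([-0.02268111, -0.00224542, -0.00704282]), 'opening': 1.0034380606190292}
```

View pics/side0.png

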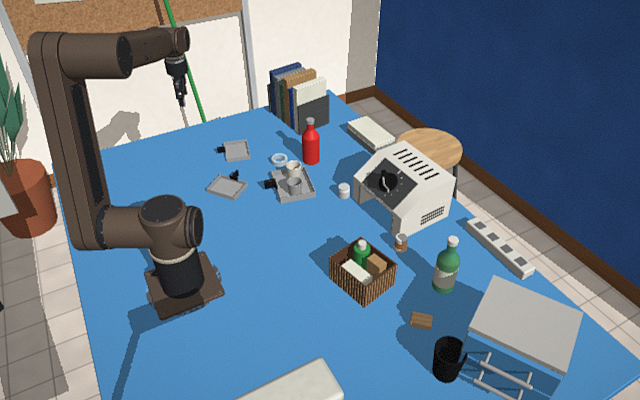

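View pics/top0.png

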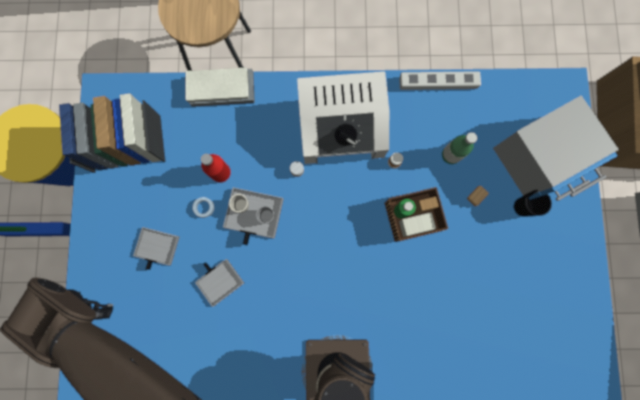

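Side (296,180) / top (252,213): tray with two cups. Top (155,246) and (218,282): smaller empty trays, side (235,150) and (226,186). The first is the largest and holds the cups, so it fits. I'll confirm it in enlarged crops.

```bash
cat > h.py <<'E'
from plant import *
import numpy as np, cv2
from scipy.spatial.transform import Rotation as Rn
def ray(n,u,v,z):
    i=camera_info(n);R,t=i["R"],i["t"];c=-R.T@t;d=R.T@np.linalg.inv(i["K"])@[u,v,1]
    return c+d*(z-c[2])/d[2]
def proj(n,X):
    i=camera_info(n);p=i["K"]@(i["R"]@np.asarray(X,float)+i["t"]);return p[:2]/p[2]
def tri(us,vs,ut,vt):
    A=[];b=[]
    for n,u,v in(("side",us,vs),("top",ut,vt)):
        i=camera_info(n);P=i["K"]@np.c_[i["R"],i["t"]]
        for w,r in((u,0),(v,1)):
            q=P[r]-w*P[2];q=q/np.linalg.norm(q[:3]);A.append(q[:3]);b.append(-q[3])
    return np.linalg.lstsq(np.array(A),np.array(b),rcond=None)[0]
def crop(img,x,y,w,h,s,out):
    c=cv2.resize(img[y:y+h,x:x+w],None,fx=s,fy=s,interpolation=cv2.INTER_CUBIC)
    for k in range(0,w,10): cv2.line(c,(k*s,0),(k*s,12 if (x+k)%50==0 else 5),(0,0,255),1); 
    for k in range(0,h,10): cv2.line(c,(0,k*s),(12 if (y+k)%50==0 else 5,k*s),(0,0,255),1)
    cv2.imwrite(out,c)
E
python3 - <<'E'
from h import *
crop(cv2.imread("pics/top0.png"),200,70,200,180,4,"") if 0 else None
crop(cv2.imread("pics/top0.png"),190,100,200,150,4,"pics/topc.png")
crop(cv2.imread("pics/side0.png"),260,130,200,120,4,"pics/sidec.png")
E
```

```text
(no output)
```

View pics/topc.png

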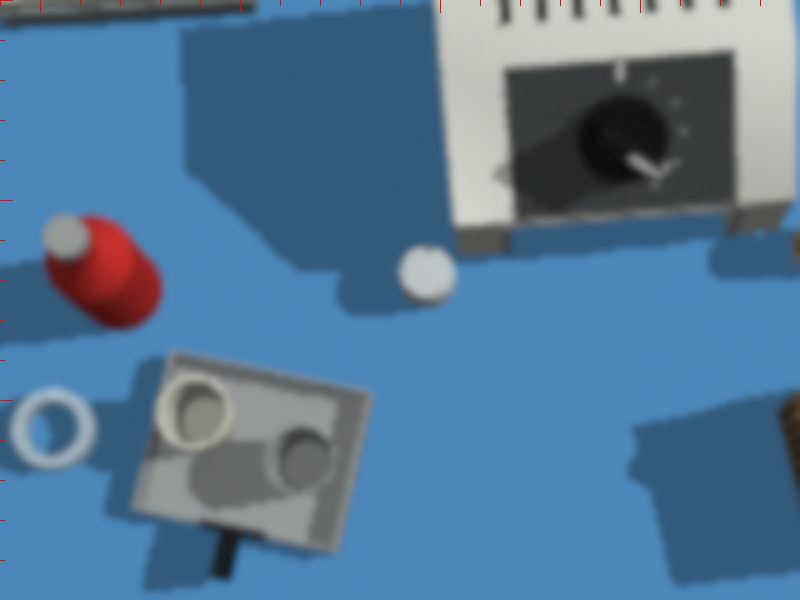

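View pics/sidec.png

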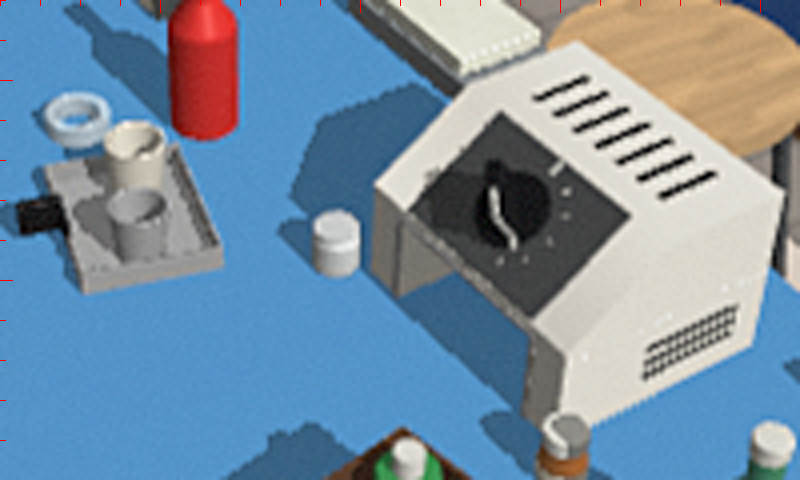

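The tray with the cups (top (252,213)) is confirmed as the largest one, its handle towards the robot, top (246,243). The dial pointer points to the lower right, top (355,144). The tin stands at top (297,168), between tray and dryer. I'll fit the poses next.

```bash
cat > fit.py <<'E'
from h import *
from scipy.optimize import least_squares
T=lambda X,Y:("top",(X+.5)/4-.5+190,(Y+.5)/4-.5+100)
S=lambda X,Y:("side",(X+.5)/4-.5+260,(Y+.5)/4-.5+130)
def fit(pts,x0):
    def f(p):
        R=Rn.from_euler("z",p[2]).as_matrix()
        return np.concatenate([proj(o[0],R@(np.array(P)/1000)+[p[0],p[1],0])-o[1:] for P,o in pts])
    r=least_squares(f,x0,loss="soft_l1"); print(np.round(r.x,4),np.degrees(r.x[2]).round(2)); print(np.round(f(r.x).reshape(-1,2),1).tolist()); return r.x
a=np.radians(35);up=lambda r:(-61.4+r*np.cos(a),0,134+r*np.sin(a))
d=fit([((-110,130,100),T(453,227)),((-110,-130,100),T(797,203)),(up(50.5),T(620,72)),((-110,130,100),S(375,187)),((-110,-130,100),S(565,350)),(up(50.5),S(558,167)),
 ((110,-130,169),S(783,190)),((110,-130,0),S(752,345)),((110,130,169),S(578,42)),((-110,88,0),S(400,298))],[.75,0,0.07])
t=fit([((65,82,24),T(172,352)),((65,-82,24),T(372,393)),((-65,-82,24),T(335,551)),((-65,82,24),T(133,511)),((-105,0,50),T(220,578)),
 ((65,82,24),S(178,147)),((65,-82,24),S(222,250)),((-65,82,24),S(45,165)),((-65,-82,0),S(85,292)),((65,-82,0),S(222,268))],[.5,.2,-.2])
D=Rn.from_euler("z",d[2]);dial=D.apply([-.0614,0,.134])+[d[0],d[1],0]
B=D*Rn.from_matrix(np.array([[np.cos(a),0,-np.sin(a)],[0,1,0],[np.sin(a),0,np.cos(a)]])) # x uphill,y left,z normal
print("dial",dial,"normal",B.apply([0,0,1]),"uphill",B.apply([1,0,0]))
# pointer angle: find by brute force, bar top at h=46, r 28 ; skirt r34
for nm,o,h in(("tiptop",T(660,175),0),("sidetip",S(515,248),0),("barT",T(628,155),.046),("barS",S(495,187),.046)):
    i=camera_info(o[0]);c=-i["R"].T@i["t"];dv=i["R"].T@np.linalg.inv(i["K"])@[o[1],o[2],1]
    for hh in (0,.01,.046):
        n=B.apply([0,0,1]);P0=dial+n*hh;X=c+dv*(n@(P0-c))/(n@dv);q=B.inv().apply(X-P0)
        print(nm,hh,"r",np.hypot(q[0],q[1]).round(4),"ang",np.degrees(np.arctan2(-q[1],q[0])).round(1))
for n,p in(("tin",ray("top",*T(427,268)[1:],.045)),("jar",ray("top",396,158,.055)),("flaskcap",ray("top",*T(66,237)[1:],.19)),("tape",ray("top",*T(53,427)[1:],.022)),("wcup",ray("top",*T(195,410)[1:],.065)),("scup",ray("top",*T(302,460)[1:],.058)),("bask",ray("top",401,193,.125)),("baskR",ray("top",390,238,.125)),("bask2",ray("top",436,190,.125)),):print(n,p.round(3))
E
python3 fit.py
```

```text
[ 0.7661 -0.0256  0.0733] 4.2
[[0.1, -0.6], [-0.4, -1.6], [-0.5, -0.7], [-0.3, -0.3], [0.2, 2.0], [-0.4, 1.0], [0.2, 1.1], [-0.4, 0.4], [-0.3, 0.1], [-0.7, 0.2]]
[ 0.4863  0.2569 -0.2145] -12.29
[[-0.2, -0.8], [0.2, -0.7], [0.4, 0.2], [-0.1, -0.5], [-0.7, 0.2], [-0.4, -0.7], [0.1, 0.0], [-0.6, 0.7], [-0.7, 1.4], [0.2, 0.6]]
dial [ 0.70487204 -0.03011435  0.134     ] normal [-0.57203612 -0.04200715  0.81915204] uphill [0.81695225 0.05999243 0.57357644]
tiptop 0 r 0.0435 ang 140.0
tiptop 0.01 r 0.0401 ang 138.0
tiptop 0.046 r 0.0284 ang 126.4
sidetip 0 r 0.0304 ang 131.0
sidetip 0.01 r 0.0363 ang 124.7
sidetip 0.046 r 0.0594 ang 113.1
barT 0 r 0.0162 ang 163.8
barT 0.01 r 0.0127 ang 163.4
barT 0.046 r 0.0004 ang 57.1
barS 0 r 0.0353 ang -77.2
barS 0.01 r 0.028 ang -75.7
barS 0.046 r 0.0036 ang -12.4
tin [0.626 0.119 0.045]
jar [ 0.648 -0.193  0.055]
flaskcap [0.618 0.366 0.19 ]
tape [0.506 0.416 0.022]
wcup [0.512 0.296 0.065]
scup [0.474 0.214 0.058]
bask [ 0.526 -0.191  0.125]
baskR [ 0.395 -0.155  0.125]
bask2 [ 0.533 -0.294  0.125]
```

```bash
cat > go.py <<'E'
from h import *
import sys
d=[.7661,-.0256,.0733];a=np.radians(35)
D=Rn.from_euler("z",d[2]);dial=D.apply([-.0614,0,.134])+[d[0],d[1],0]
B=D*Rn.from_matrix(np.array([[np.cos(a),0,-np.sin(a)],[0,1,0],[np.sin(a),0,np.cos(a)]]))
n=B.apply([0,0,1])
def toolknob(phi): # tool z=-n, jaw y = perpendicular to pointer at clockwise angle phi(deg)
    p=np.radians(phi);y=B.apply([np.sin(p),-np.cos(p)*-1*-1,0]) if 0 else B.apply([np.sin(p),np.cos(p),0]);z=-n
    return Rn.from_matrix(np.c_[np.cross(y,z),y,z])
def delta(pos,rot):
    s=get_state();c=Rn.from_quat(s["tcp_rot"])
    rv=np.degrees((rot*c.inv()).as_rotvec());tr=(pos-s["eef_pos"])*1000
    print("t",round(s["time"],2),"eef",s["eef_pos"].round(4),"q",s["qpos"].round(2),"F",s["contact_force"].round(1),"op",round(s["opening"],3));print("travel mm",tr.round(1),"|",np.linalg.norm(tr).round(1),"rotvec deg",rv.round(2),"|",np.linalg.norm(rv).round(1))
E
python3 - <<'E'
from go import *
R=toolknob(125.5);print(R.as_matrix().round(2),n)
delta(dial+n*.14,R)
E
```

```text
[[ 0.41  0.71  0.57]
 [ 0.85 -0.53  0.04]
 [ 0.33  0.47 -0.82]] [-0.57203624 -0.04200551  0.81915204]
t 0.1 eef [0.2323 0.6331 0.2301] q [ 1.07  0.29  1.58  0.    1.28 -0.15] F [ 0.2  0.3 -0.2] op 1.003
travel mm [ 392.5 -669.1   18.6] | 776.0 rotvec deg [ 32.58 -23.12 -97.63] | 105.5
```

```bash
A='{"travel":[[13,-22,4],[13,-22,4],[13,-22,4],[13,-22,4],[13,-22,4]],"dr":[[1.1,-0.8,-3.3],[1.1,-0.8,-3.3],[1.1,-0.8,-3.3],[1.1,-0.8,-3.3],[1.1,-0.8,-3.3]],"jaw":[0,0,0,0,0]}'
python3 -m jog '{"travel":[[13,-22,4],[13,-22,4],[13,-22,4],[13,-22,4],[13,-22,4]],"dr":[[1.1,-0.8,-3.3],[1.1,-0.8,-3.3],[1.1,-0.8,-3.3],[1.1,-0.8,-3.3],[1.1,-0.8,-3.3]],"jaw":[0,0,0,0,0]}'
python3 -m jog '{"travel":[[13,-22,4],[13,-22,4],[13,-22,4],[13,-22,4],[13,-22,4]],"dr":[[1.1,-0.8,-3.3],[1.1,-0.8,-3.3],[1.1,-0.8,-3.3],[1.1,-0.8,-3.3],[1.1,-0.8,-3.3]],"jaw":[0,0,0,0,0]}'
python3 -m jog '{"travel":[[13,-22,4],[13,-22,4],[13,-22,4],[13,-22,4],[13,-22,4]],"dr":[[1.1,-0.8,-3.3],[1.1,-0.8,-3.3],[1.1,-0.8,-3.3],[1.1,-0.8,-3.3],[1.1,-0.8,-3.3]],"jaw":[0,0,0,0,0]}'
python3 -m jog '{"travel":[[13,-22,-2],[13,-22,-2],[13,-22,-2],[13,-22,-2],[13,-22,-2]],"dr":[[1.1,-0.8,-3.3],[1.1,-0.8,-3.3],[1.1,-0.8,-3.3],[1.1,-0.8,-3.3],[1.1,-0.8,-3.3]],"jaw":[0,0,0,0,0]}'
python3 -m jog '{"travel":[[13,-22,-2],[13,-22,-2],[13,-22,-2],[13,-22,-2],[13,-22,-2]],"dr":[[1.1,-0.8,-3.3],[1.1,-0.8,-3.3],[1.1,-0.8,-3.3],[1.1,-0.8,-3.3],[1.1,-0.8,-3.3]],"jaw":[0,0,0,0,0]}'
python3 -m jog '{"travel":[[13,-22,-2],[13,-22,-2],[13,-22,-2],[13,-22,-2],[0,0,0]],"dr":[[1.1,-0.8,-3.3],[1.1,-0.8,-3.3],[1.1,-0.8,-3.3],[1.1,-0.8,-3.3],[0,0,0]],"jaw":[0,0,0,0,0]}'
python3 -c "
from go import *
delta(dial+n*.14,toolknob(125.5))"
```

```text
time: 0.52
eef_pos: [0.2977, 0.5224, 0.2507]
tcp_rot: [0.315, 0.947, 0.053, 0.026]
contact_force: [0.8, 0.2, -0.2]
opening: 0.999
time: 0.93
eef_pos: [0.3627, 0.4123, 0.2709]
tcp_rot: [0.447, 0.887, 0.105, 0.051]
contact_force: [-0.2, -0.4, -0.3]
opening: 1.003
time: 1.35
eef_pos: [0.4277, 0.3024, 0.291]
tcp_rot: [0.567, 0.805, 0.154, 0.075]
contact_force: [0.4, -0.6, -1.0]
opening: 0.995
time: 1.77
eef_pos: [0.4927, 0.1924, 0.2807]
tcp_rot: [0.674, 0.704, 0.2, 0.097]
contact_force: [-1.5, 0.7, -0.7]
opening: 1.001
time: 2.18
eef_pos: [0.5576, 0.0824, 0.2707]
tcp_rot: [0.765, 0.586, 0.241, 0.117]
contact_force: [-0.1, 0.5, 0.2]
opening: 0.999
time: 2.6
eef_pos: [0.6102, -0.0073, 0.2619]
tcp_rot: [0.825, 0.48, 0.268, 0.131]
contact_force: [0.3, 0.2, -0.4]
opening: 0.998
t 2.6 eef [ 0.6102 -0.0073  0.2619] q [-0.25 -0.17  2.08  0.3   0.67  0.08] F [ 0.3  0.2 -0.4] op 0.998
travel mm [ 14.6 -28.7 -13.2] | 34.8 rotvec deg [ 1.04 -0.17 -1.43] | 1.8
```

```bash
python3 -m jog '{"travel":[[8,-14.5,-6.5],[7,-14,-6.5],[0,0,0]],"dr":[[0.5,-0.1,-0.7],[0.5,-0.1,-0.7],[0,0,0]],"jaw":[0,0,0]}'
python3 - <<'E'
from go import *
delta(dial+n*.02,toolknob(125.5))
s=get_state();e=s["eef_pos"]
i=read_camera("side")[:,:,::-1].copy();j=read_camera("top")[:,:,::-1].copy()
print(proj("side",e),proj("top",e),proj("side",dial+n*.034),proj("top",dial+n*.034))
a=i[100:225,300:450];b=j[80:205,270:420]
c=np.vstack([cv2.resize(np.ascontiguousarray(x),None,fx=4,fy=4,interpolation=2) for x in(a,)]);d2=cv2.resize(np.ascontiguousarray(b),None,fx=4,fy=4,interpolation=2)
cv2.imwrite("pics/k1.png",cv2.resize(np.hstack([c,d2]),None,fx=.66,fy=.66,interpolation=3))
E
```

```text
time: 2.85
eef_pos: [0.6242, -0.034, 0.2482]
tcp_rot: [0.83, 0.469, 0.272, 0.127]
contact_force: [-0.9, 0.3, -0.1]
opening: 0.998
t 2.85 eef [ 0.6242 -0.034   0.2482] q [-0.3  -0.12  2.06  0.36  0.65  0.02] F [-0.9  0.3 -0.1] op 0.998
travel mm [ 69.2   3.1 -97.9] | 119.9 rotvec deg [ 0.02 -0.07 -0.23] | 0.2
[370.37842843 163.50975275] [349.40838035 149.93083176] [384.20384544 178.93971893] [346.07229323 137.13579133]
```

View pics/k1.png

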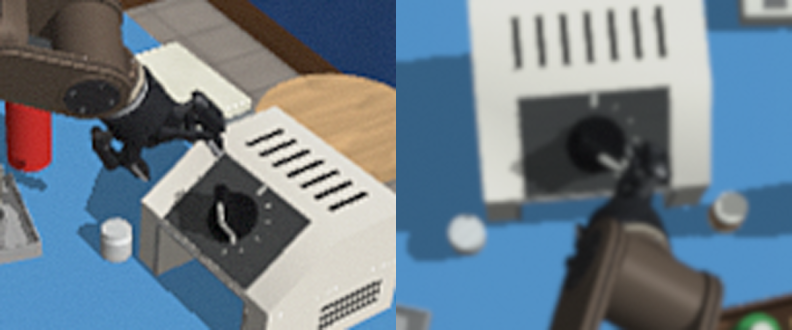

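The gripper straddles the knob axis as intended: the side view shows the fingers either side of the TCP point and the arm clear of everything. I'll descend along the knob axis and close.

```bash
python3 -m jog '{"travel":[[7,0.3,-9.8],[7,0.3,-9.8],[7,0.3,-9.8],[7,0.3,-9.8],[7,0.3,-9.8]],"dr":[[0,0,0],[0,0,0],[0,0,0],[0,0,0],[0,0,0]],"jaw":[0,0,0,0,0]}'
python3 -m jog '{"travel":[[7,0.3,-9.8],[7,0.3,-9.8],[7,0.3,-9.8],[7,0.3,-9.8],[6.5,0.3,-9.5]],"dr":[[0,0,0],[0,0,0],[0,0,0],[0,0,0],[0,0,0]],"jaw":[0,0,0,0,0]}'
python3 -m jog '{"travel":[[0,0,0],[0,0,0],[0,0,0],[0,0,0],[0,0,0]],"dr":[[0,0,0],[0,0,0],[0,0,0],[0,0,0],[0,0,0]],"jaw":[120,200,255,255,255]}' 40
python3 -m jog '{"travel":[[0,0,0],[0,0,0],[0,0,0]],"dr":[[0,0,0],[0,0,0],[0,0,0]],"jaw":[255,255,255]}' 40
python3 - <<'E'
from go import *
delta(dial+n*.02,toolknob(125.5)); print(get_state()["wrist_torque"])
E
```

```text
time: 3.37
eef_pos: [0.6596, -0.03, 0.2015]
tcp_rot: [0.829, 0.47, 0.273, 0.128]
contact_force: [1.4, -0.7, -0.5]
opening: 1.0
time: 3.78
eef_pos: [0.6942, -0.0284, 0.1528]
tcp_rot: [0.829, 0.471, 0.273, 0.128]
contact_force: [-0.1, 0.3, -0.6]
opening: 1.004
time: 4.2
eef_pos: [0.6942, -0.0298, 0.1538]
tcp_rot: [0.829, 0.47, 0.274, 0.128]
contact_force: [0.0, 0.0, -0.5]
opening: 0.297
time: 4.45
eef_pos: [0.6933, -0.0293, 0.1531]
tcp_rot: [0.83, 0.47, 0.273, 0.127]
contact_force: [-6.4, 1.0, 4.8]
opening: 0.157
t 4.45 eef [ 0.6933 -0.0293  0.1531] q [-0.26  0.15  1.97  0.44  0.47 -0.06] F [-6.4  1.   4.8] op 0.157
travel mm [ 0.1 -1.6 -2.7] | 3.2 rotvec deg [ 0.01  0.03 -0.4 ] | 0.4
[0.15575135 0.72097647 0.25759506]
```

Gripped: the opening is 13 mm, which matches the 14 mm bar. I'll turn a first 35° counter-clockwise.

```bash
python3 -m jog '{"travel":[[0,0,0],[0,0,0],[0,0,0],[0,0,0],[0,0,0]],"dr":[[-2,-0.15,2.87],[-4,-0.29,5.73],[-4,-0.29,5.73],[-4,-0.29,5.73],[-4,-0.29,5.73]],"jaw":[255,255,255,255,255]}'
python3 - <<'E'
from go import *
delta(dial+n*.022,toolknob(0)); print(get_state()["wrist_torque"])
E
```

```text
time: 4.87
eef_pos: [0.6929, -0.0291, 0.1529]
tcp_rot: [0.669, 0.68, 0.227, 0.196]
contact_force: [-9.1, 0.2, 4.9]
opening: 0.156
t 4.87 eef [ 0.6929 -0.0291  0.1529] q [-0.26  0.15  1.97  0.43  0.47 -0.61] F [-9.1  0.2  4.9] op 0.156
travel mm [-0.7 -1.9 -0.8] | 2.2 rotvec deg [-53.5   -4.26  76.43] | 93.4
[0.13921214 0.8895454  0.07692474]
```

```bash
python3 -m jog '{"travel":[[0,0,0],[0,0,0],[0,0,0],[0,0,0],[0,0,0]],"dr":[[-4,-0.29,5.73],[-4,-0.29,5.73],[-4,-0.29,5.73],[-4,-0.29,5.73],[-4,-0.29,5.73]],"jaw":[255,255,255,255,255]}'
python3 -m jog '{"travel":[[0,0,0],[0,0,0],[0,0,0],[0,0,0],[0,0,0]],"dr":[[-4,-0.29,5.73],[-4,-0.29,5.73],[-4,-0.29,5.73],[-4,-0.29,5.73],[-4,-0.29,5.73]],"jaw":[255,255,255,255,255]}'
python3 -m jog '{"travel":[[0,0,0],[0,0,0],[0,0,0],[0,0,0],[0,0,0]],"dr":[[-4,-0.29,5.73],[-4,-0.29,5.73],[-3.7,-0.27,5.32],[0,0,0],[0,0,0]],"jaw":[255,255,255,255,255]}'
python3 - <<'E'
from go import *
delta(dial+n*.022,toolknob(0)); print(get_state()["wrist_torque"])
i=read_camera("side")[:,:,::-1].copy();j=read_camera("top")[:,:,::-1].copy()
f=lambda x:cv2.resize(np.ascontiguousarray(x),None,fx=5,fy=5,interpolation=2)
cv2.imwrite("pics/k2.png",np.hstack([f(i[140:210,350:430]),f(j[100:170,305:385])]))
E
```

```text
time: 5.28
eef_pos: [0.6925, -0.0293, 0.1526]
tcp_rot: [0.434, 0.85, 0.157, 0.254]
contact_force: [-10.6, -0.2, 6.9]
opening: 0.15
time: 5.7
eef_pos: [0.6923, -0.0297, 0.1524]
tcp_rot: [0.159, 0.941, 0.072, 0.288]
contact_force: [-12.3, -2.1, 6.2]
opening: 0.156
time: 6.12
eef_pos: [0.6922, -0.0301, 0.1523]
tcp_rot: [-0.008, 0.955, 0.02, 0.296]
contact_force: [-11.7, -1.9, 5.5]
opening: 0.155
t 6.12 eef [ 0.6922 -0.0301  0.1523] q [-0.26  0.16  1.97  0.42  0.47 -2.17] F [-11.7  -1.9   5.5] op 0.155
travel mm [ 0.1 -1.  -0.3] | 1.0 rotvec deg [-1.84 -0.58  2.61] | 3.2
[-0.38374018  1.31233573 -0.12722507]
```

View pics/k2.png

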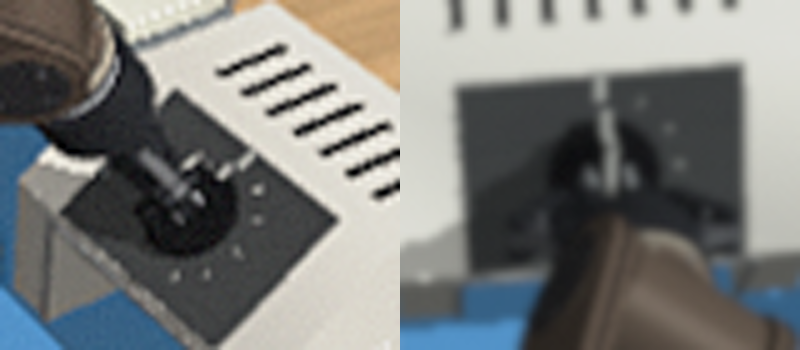

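```bash
python3 -m jog '{"travel":[[0,0,0],[0,0,0],[0,0,0]],"dr":[[-1.85,-0.4,2.6],[0,0,0],[0,0,0]],"jaw":[255,255,255]}'
python3 - <<'E'
from go import *
delta(dial+n*.022,toolknob(0))
E
python3 -m jog '{"travel":[[0,0,0],[0,0,0],[0,0,0],[0,0,0],[0,0,0]],"dr":[[0,0,0],[0,0,0],[0,0,0],[0,0,0],[0,0,0]],"jaw":[200,150,80,0,0]}'
python3 -m jog '{"travel":[[0,0,0],[0,0,0],[0,0,0],[0,0,0],[-3,0,5]],"dr":[[0,0,0],[0,0,0],[0,0,0],[0,0,0],[0,0,0]],"jaw":[0,0,0,0,0]}'
python3 -m jog '{"travel":[[-10,-0.7,14],[-18,-1,26],[-18,-1,26],[-18,-1,26],[-18,-1,26]],"dr":[[0,0,0],[0,0,0],[0,0,0],[0,0,0],[0,0,0]],"jaw":[0,0,0,0,0]}'
python3 -m jog '{"travel":[[-22,20,0],[-22,20,0],[-22,20,0],[-22,20,0],[-22,20,0]],"dr":[[0,0,0],[0,0,0],[0,0,0],[0,0,0],[0,0,0]],"jaw":[0,0,0,0,0]}'
python3 - <<'E'
from go import *
i=read_camera("side")[:,:,::-1].copy();j=read_camera("top")[:,:,::-1].copy()
f=lambda x:cv2.resize(np.ascontiguousarray(x),None,fx=5,fy=5,interpolation=2)
cv2.imwrite("pics/k3.png",np.hstack([f(i[140:210,350:430]),f(j[100:170,305:385])]))
# expected pointer: zero line
for r,h in((.028,.046),(.034,.012),(.043,0),(.058,0)):
    P=dial+n*h+B.apply([r,0,0]);print(r,(proj("side",P)-[350,140])*5,(proj("top",P)-[305,100])*5+[400,0])
# tray approach
t=[.4863,.2569,-.2145];D2=Rn.from_euler("z",t[2])
R=D2*Rn.from_matrix(np.array([[1,0,0],[0,-1,0],[0,0,-1]]))
R2=D2*Rn.from_matrix(np.array([[-1,0,0],[0,1,0],[0,0,-1]]))
g=D2.apply([-.087,0,.034])+[t[0],t[1],0];print(g)
delta(g+[0,0,.1],R);delta(g+[0,0,.1],R2)
E
```

```text
time: 6.47
eef_pos: [0.6922, -0.0301, 0.1523]
tcp_rot: [-0.035, 0.954, 0.011, 0.299]
contact_force: [-12.7, -2.1, 5.3]
opening: 0.153
t 6.47 eef [ 0.6922 -0.0301  0.1523] q [-0.26  0.15  1.98  0.43  0.47 -2.23] F [-12.7  -2.1   5.3] op 0.153
travel mm [ 0.1 -0.9 -0.3] | 1.0 rotvec deg [ 0.   -0.18  0.01] | 0.2
time: 6.88
eef_pos: [0.6942, -0.0298, 0.1528]
tcp_rot: [-0.034, 0.953, 0.011, 0.301]
contact_force: [-0.2, 0.4, 0.2]
opening: 0.777
time: 7.3
eef_pos: [0.6906, -0.0297, 0.1565]
tcp_rot: [-0.034, 0.953, 0.011, 0.3]
contact_force: [-1.2, 0.0, 0.4]
opening: 1.007
time: 7.72
eef_pos: [0.6079, -0.0345, 0.2769]
tcp_rot: [-0.034, 0.953, 0.011, 0.301]
contact_force: [0.3, -1.5, 0.3]
opening: 1.003
time: 8.13
eef_pos: [0.4977, 0.0659, 0.276]
tcp_rot: [-0.033, 0.953, 0.011, 0.301]
contact_force: [0.0, -0.9, 0.3]
opening: 0.999
0.028 [193.65144201 155.01843859] [605.54573511 145.44097288]
0.034 [219.6214666 172.0238616] [599.09201857 117.92990765]
0.043 [235.7653052  170.33465408] [596.38384665  97.09341598]
0.058 [251.41477092 153.85177833] [595.29341978  72.04007575]
[0.40129378 0.27541873 0.034     ]
t 8.23 eef [0.4966 0.0677 0.2757] q [-0.13 -0.49  2.29  0.17  0.74 -1.86] F [-0.1 -0.3 -0.6] op 1.002
travel mm [ -95.3  207.7 -141.7] | 268.9 rotvec deg [-49.87   3.45 156.43] | 164.2
t 8.23 eef [0.4966 0.0677 0.2757] q [-0.13 -0.49  2.29  0.17  0.74 -1.86] F [-0.1 -0.3 -0.6] op 1.002
travel mm [ -95.3  207.7 -141.7] | 268.9 rotvec deg [  2.43  35.13 -16.03] | 38.7
```

View pics/k3.png

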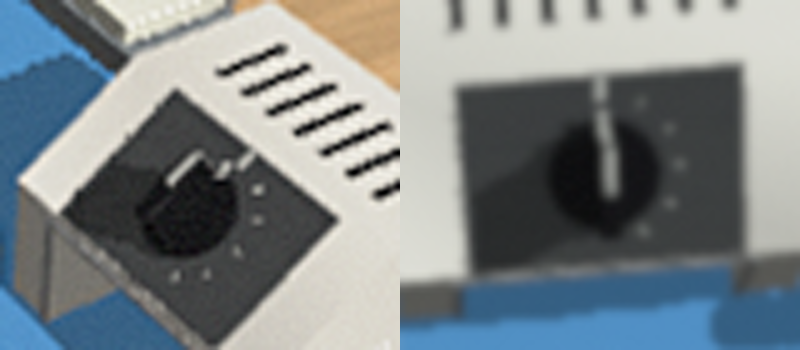

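The knob's pointer lies on the zero bar: top crop bar (600,88) and pointer (605,120)–(610,190), all where a zero pose predicts. Next I'll hover above the tray handle with the tool vertical.

```bash
python3 -m jog '{"travel":[[-6.4,13.8,-6],[-6.4,13.8,-6],[-6.4,13.8,-6],[-6.4,13.8,-6],[-6.4,13.8,-6]],"dr":[[0.16,2.34,-1.07],[0.16,2.34,-1.07],[0.16,2.34,-1.07],[0.16,2.34,-1.07],[0.16,2.34,-1.07]],"jaw":[0,0,0,0,0]}'
python3 -m jog '{"travel":[[-6.4,13.8,-8],[-6.4,13.8,-8],[-6.4,13.8,-8],[-6.4,13.8,-8],[-6.4,13.8,-8]],"dr":[[0.16,2.34,-1.07],[0.16,2.34,-1.07],[0.16,2.34,-1.07],[0.16,2.34,-1.07],[0.16,2.34,-1.07]],"jaw":[0,0,0,0,0]}'
python3 -m jog '{"travel":[[-6.4,13.8,-10],[-6.4,13.8,-10],[-6.4,13.8,-10],[-6.4,13.8,-10],[-6.4,13.8,-10]],"dr":[[0.16,2.34,-1.07],[0.16,2.34,-1.07],[0.16,2.34,-1.07],[0.16,2.34,-1.07],[0.16,2.34,-1.07]],"jaw":[0,0,0,0,0]}'
cat >> go.py <<'E'
def trayR(yaw,tilt): # yaw,tilt deg; tool down tilted forward
    t=np.radians(tilt);z=np.array([np.sin(t),0,-np.cos(t)]);y=np.array([0,1.,0])
    return Rn.from_euler("z",yaw,degrees=True)*Rn.from_matrix(np.c_[np.cross(y,z),y,z])
E
python3 - <<'E'
from go import *
delta(np.array([.4013,.2754,.10]),trayR(-12.3,0))
E
```

```text
time: 8.65
eef_pos: [0.4672, 0.1347, 0.246]
tcp_rot: [0.015, 0.979, 0.007, 0.202]
contact_force: [0.3, 0.6, 1.2]
opening: 1.003
time: 9.07
eef_pos: [0.4353, 0.204, 0.2057]
tcp_rot: [0.062, 0.993, 0.003, 0.101]
contact_force: [0.2, -0.0, -0.9]
opening: 1.0
time: 9.48
eef_pos: [0.4035, 0.2731, 0.1555]
tcp_rot: [0.109, 0.994, -0.001, -0.001]
contact_force: [-0.5, -0.8, 0.4]
opening: 1.001
t 9.48 eef [0.4035 0.2731 0.1555] q [ 0.39 -0.05  2.09 -0.    1.1  -0.96] F [-0.5 -0.8  0.4] op 1.001
travel mm [ -2.2   2.3 -55.5] | 55.6 rotvec deg [ 0.12 -0.1   0.23] | 0.3
```

```bash
python3 -m jog '{"travel":[[-1,1.2,-20],[-1,1.2,-20],[0,0,-20],[0,0,-20],[0,0,-18]],"dr":[[0,0,0],[0,0,0],[0,0,0],[0,0,0],[0,0,0]],"jaw":[0,0,0,0,0]}'
python3 -m jog '{"travel":[[0,0,-14],[0,0,-14],[0,0,-10],[0,0,0],[0,0,0]],"dr":[[0,0,0],[0,0,0],[0,0,0],[0,0,0],[0,0,0]],"jaw":[0,0,0,60,100]}' 25
python3 -m jog '{"travel":[[0,0,0],[0,0,0],[0,0,0],[0,0,0],[0,0,0]],"dr":[[0,0,0],[0,0,0],[0,0,0],[0,0,0],[0,0,0]],"jaw":[140,170,190,210,225]}' 25
python3 -m jog '{"travel":[[0,0,0],[0,0,0],[0,0,0],[0,0,0],[0,0,0]],"dr":[[0,0,0],[0,0,0],[0,0,0],[0,0,0],[0,0,0]],"jaw":[255,255,255,255,255]}' 50
python3 - <<'E'
from go import *
delta(np.array([.4013,.2754,.018]),trayR(-12.3,0))
i=read_camera("side")[:,:,::-1].copy();j=read_camera("top")[:,:,::-1].copy()
f=lambda x:cv2.resize(np.ascontiguousarray(x),None,fx=4,fy=4,interpolation=2)
cv2.imwrite("pics/g1.png",np.hstack([f(i[120:230,240:340]),f(j[170:280,200:300])]))
E
```

```text
time: 9.9
eef_pos: [0.4015, 0.2747, 0.0566]
tcp_rot: [0.109, 0.994, -0.001, -0.0]
contact_force: [-0.3, -0.2, -0.4]
opening: 1.002
time: 10.32
eef_pos: [0.4012, 0.2747, 0.0194]
tcp_rot: [0.109, 0.994, -0.001, -0.001]
contact_force: [-0.4, 0.3, 0.2]
opening: 0.752
time: 10.73
eef_pos: [0.4019, 0.2755, 0.0206]
tcp_rot: [0.108, 0.994, -0.0, 0.001]
contact_force: [-0.6, 1.4, 2.9]
opening: 0.138
time: 11.15
eef_pos: [0.402, 0.2756, 0.0207]
tcp_rot: [0.108, 0.994, -0.001, 0.001]
contact_force: [-1.2, 2.2, 6.2]
opening: 0.131
t 11.15 eef [0.402  0.2756 0.0207] q [ 0.39  0.17  2.16 -0.    0.82 -0.96] F [-1.2  2.2  6.2] op 0.131
travel mm [-0.7 -0.2 -2.7] | 2.8 rotvec deg [0.07 0.08 0.11] | 0.2
```

View pics/g1.png

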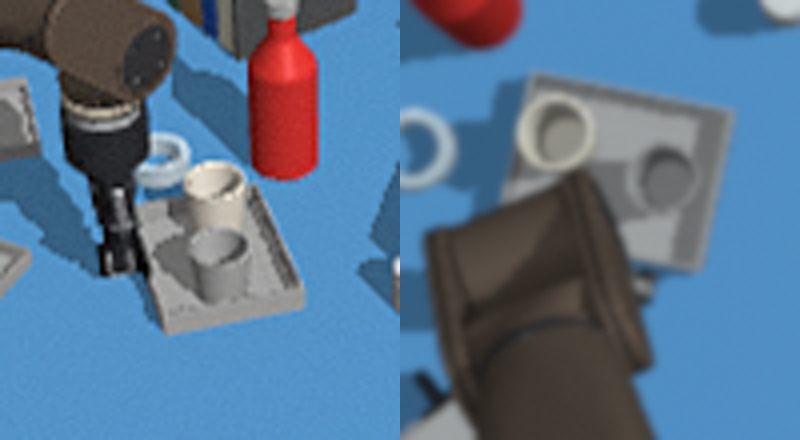

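The gripper holds the fin (opening 11 mm against the 12 mm fin) and the cups are upright. I'll drag the tray slowly sideways in front of the bay, squaring it to +4.2°.

```bash
python3 -m jog '{"travel":[[0.5,-2,0],[1,-4,0],[1.5,-6,0],[2,-8,0],[2,-8,0]],"dr":[[0,0,0.3],[0,0,0.5],[0,0,0.8],[0,0,1],[0,0,1]],"jaw":[255,255,255,255,255]}'
python3 -m jog '{"travel":[[1.6,-8,0],[1.6,-8,0],[1.6,-8,0],[1.6,-8,0],[1.6,-8,0]],"dr":[[0,0,1],[0,0,1],[0,0,1],[0,0,1],[0,0,1]],"jaw":[255,255,255,255,255]}'
python3 -m jog '{"travel":[[1.6,-8,0],[1.6,-8,0],[1.6,-8,0],[1.6,-8,0],[1.6,-8,0]],"dr":[[0,0,1],[0,0,1],[0,0,1],[0,0,1],[0,0,1]],"jaw":[255,255,255,255,255]}'
python3 -m jog '{"travel":[[1.4,-8,0],[1.4,-8,0],[1.4,-8,0],[1.4,-6,0],[1.4,-4,0]],"dr":[[0,0,0.7],[0,0,0.6],[0,0,0.6],[0,0,0.6],[0,0,0.4]],"jaw":[255,255,255,255,255]}'
python3 - <<'E'
from go import *
delta(np.array([.432,-.05,.02]),trayR(4.2,0))
E
```

```text
time: 11.67
eef_pos: [0.4087, 0.248, 0.0207]
tcp_rot: [0.076, 0.997, 0.0, 0.0]
contact_force: [-1.4, 5.2, 6.5]
opening: 0.131
time: 12.08
eef_pos: [0.4168, 0.2077, 0.0207]
tcp_rot: [0.033, 0.999, -0.0, 0.001]
contact_force: [-1.4, 6.1, 6.5]
opening: 0.135
time: 12.5
eef_pos: [0.4248, 0.1677, 0.0207]
tcp_rot: [-0.01, 1.0, -0.0, 0.001]
contact_force: [-1.3, 7.5, 6.5]
opening: 0.128
time: 12.92
eef_pos: [0.4315, 0.1336, 0.0207]
tcp_rot: [-0.035, 0.999, -0.0, 0.0]
contact_force: [-3.2, 7.8, 8.3]
opening: 0.132
t 12.92 eef [0.4315 0.1336 0.0207] q [ 0.08  0.09  2.24 -0.    0.81 -1.57] F [-3.2  7.8  8.3] op 0.132
travel mm [   0.5 -183.6   -0.7] | 183.6 rotvec deg [0.02 0.02 0.15] | 0.2
```

```bash
python3 -m jog '{"travel":[[0,-6,0],[0,-8,0],[0,-8,0],[0,-8,0],[0,-8,0]],"dr":[[0,0,0],[0,0,0],[0,0,0],[0,0,0],[0,0,0]],"jaw":[255,255,255,255,255]}'
python3 -m jog '{"travel":[[0,-8,0],[0,-8,0],[0,-8,0],[0,-8,0],[0,-8,0]],"dr":[[0,0,0],[0,0,0],[0,0,0],[0,0,0],[0,0,0]],"jaw":[255,255,255,255,255]}'
python3 -m jog '{"travel":[[0,-8,0],[0,-8,0],[0,-8,0],[0,-8,0],[0,-8,0]],"dr":[[0,0,0],[0,0,0],[0,0,0],[0,0,0],[0,0,0]],"jaw":[255,255,255,255,255]}'
python3 -m jog '{"travel":[[0,-8,0],[0,-8,0],[0,-8,0],[0,-8,0],[0,-8,0]],"dr":[[0,0,0],[0,0,0],[0,0,0],[0,0,0],[0,0,0]],"jaw":[255,255,255,255,255]}'
python3 -m jog '{"travel":[[0,-8,0],[0,-7,0],[0,-5,0],[0,-3,0],[0,0,0]],"dr":[[0,0,0],[0,0,0],[0,0,0],[0,0,0],[0,0,0]],"jaw":[255,255,255,255,255]}'
python3 - <<'E'
from go import *
delta(np.array([.432,-.05,.02]),trayR(4.2,0))
i=read_camera("side")[:,:,::-1].copy();j=read_camera("top")[:,:,::-1].copy()
cv2.imwrite("pics/d_s.png",i);cv2.imwrite("pics/d_t.png",j)
f=lambda x:cv2.resize(np.ascontiguousarray(x),None,fx=3,fy=3,interpolation=2)
cv2.imwrite("pics/d1.png",np.hstack([f(i[130:310,300:430]),f(j[120:300,270:400])]))
E
```

```text
time: 13.33
eef_pos: [0.4321, 0.0955, 0.0207]
tcp_rot: [-0.035, 0.999, -0.0, 0.001]
contact_force: [0.5, 5.6, 6.5]
opening: 0.135
time: 13.75
eef_pos: [0.432, 0.0555, 0.0207]
tcp_rot: [-0.035, 0.999, -0.0, 0.001]
contact_force: [-0.4, 6.6, 7.0]
opening: 0.133
time: 14.17
eef_pos: [0.4319, 0.0155, 0.0207]
tcp_rot: [-0.035, 0.999, -0.0, 0.001]
contact_force: [-0.9, 6.7, 7.7]
opening: 0.13
time: 14.58
eef_pos: [0.4318, -0.0245, 0.0207]
tcp_rot: [-0.035, 0.999, -0.0, 0.001]
contact_force: [0.1, 7.5, 8.3]
opening: 0.134
time: 15.0
eef_pos: [0.4317, -0.048, 0.0206]
tcp_rot: [-0.035, 0.999, -0.001, 0.0]
contact_force: [-0.3, 4.2, 7.2]
opening: 0.13
t 15.0 eef [ 0.4317 -0.048   0.0206] q [-0.34  0.06  2.28 -0.    0.8  -1.98] F [-0.3  4.2  7.2] op 0.13
travel mm [ 0.3 -2.  -0.6] | 2.1 rotvec deg [0.09 0.04 0.17] | 0.2
```

View pics/d1.png

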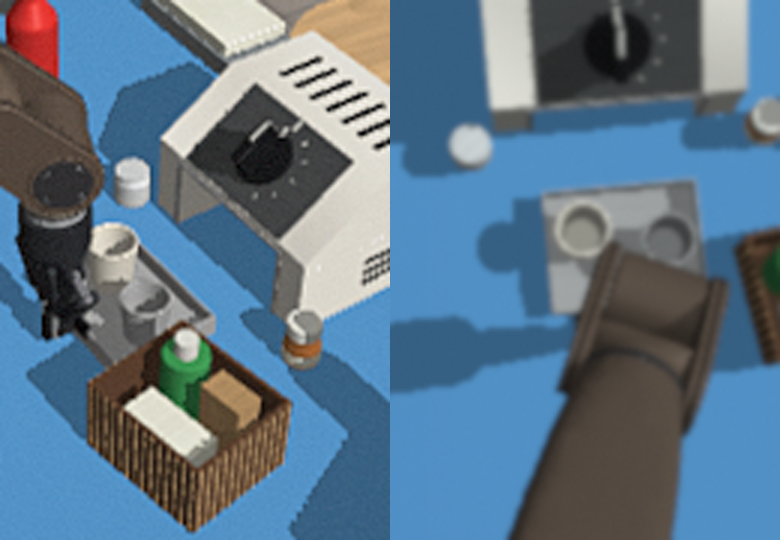

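Both cups stand upright, the tray sits in front of the bay, and tin, jar and basket look untouched. I'll measure the tray's pose against the bay.

```bash
cat > f2.py <<'E'
from fit import *
T=lambda X,Y:("top",(X-390+.5)/3-.5+270,(Y+.5)/3-.5+120)
print("----")
t=fit([((65,82,24),T(544,194)),((65,-82,24),T(697,181)),((-65,82,24),T(553,312)),((65,-82,24),("side",215/3+300-.3,317/3+130-.3))],[.52,-.04,.07])
c,s=np.cos(d[2]),np.sin(d[2]);e=t[:2]-d[:2];print("in dryer frame x,y mm",(c*e[0]+s*e[1])*1000,(-s*e[0]+c*e[1])*1000,"yaw err",np.degrees(t[2]-d[2]))
p=fit([((-110,130,0),T(497,131)),((-110,-130,0),T(745,113)),((-110,88,0),T(531,128)),((-110,-88,0),T(697,113))],[.76,-.02,.07])
E
python3 f2.py | sed -n '/----/,$p'
```

```text
----
[ 0.5159 -0.0435  0.0733] 4.2
[[-0.4, -0.7], [0.1, -0.6], [0.1, 0.7], [-0.3, 1.0]]
in dryer frame x,y mm -250.8702979506704 0.4572885251289439 yaw err -0.0011499097739513494
[ 0.7659 -0.0302  0.0702] 4.02
[[0.0, -0.1], [-3.0, -0.4], [1.5, -0.1], [0.1, 0.6]]
```

```bash
python3 -m jog '{"travel":[[2,0.15,0],[4,0.3,0],[6,0.44,0],[6,0.44,0],[6,0.44,0]],"dr":[[0,0,0],[0,0,0],[0,0,0],[0,0,0],[0,0,0]],"jaw":[255,255,255,255,255]}'
python3 -m jog '{"travel":[[6,0.44,0],[6,0.44,0],[6,0.44,0],[6,0.44,0],[6,0.44,0]],"dr":[[0,0,0],[0,0,0],[0,0,0],[0,0,0],[0,0,0]],"jaw":[255,255,255,255,255]}'
python3 -m jog '{"travel":[[6,0.44,0],[6,0.44,0],[4,0.3,0],[4,0.3,0],[4,0.3,0]],"dr":[[0,0,0],[0,0,0],[0,0,0],[0,0,0],[0,0,0]],"jaw":[255,255,255,255,255]}'
python3 -m jog '{"travel":[[4,0.3,0],[4,0.3,0],[4,0.3,0],[4,0.3,0],[4,0.3,0]],"dr":[[0,0,0],[0,0,0],[0,0,0],[0,0,0],[0,0,0]],"jaw":[255,255,255,255,255]}'
python3 - <<'E'
from go import *
delta(np.array([.432+.144*.9973,-.05+.144*.0732,.02]),trayR(4.2,0)); print(get_state()["wrist_torque"])
E
```

```text
time: 15.52
eef_pos: [0.452, -0.0464, 0.0205]
tcp_rot: [-0.036, 0.999, -0.001, -0.005]
contact_force: [-13.3, -0.2, 20.5]
opening: 0.13
time: 15.93
eef_pos: [0.4821, -0.0443, 0.0205]
tcp_rot: [-0.036, 0.999, -0.001, -0.005]
contact_force: [-14.7, -0.8, 19.6]
opening: 0.133
time: 16.35
eef_pos: [0.5061, -0.0426, 0.0206]
tcp_rot: [-0.036, 0.999, -0.001, -0.005]
contact_force: [-12.3, -0.9, 17.6]
opening: 0.129
time: 16.77
eef_pos: [0.5262, -0.0411, 0.0206]
tcp_rot: [-0.036, 0.999, -0.001, -0.005]
contact_force: [-11.8, -1.5, 16.9]
opening: 0.131
t 16.77 eef [ 0.5262 -0.0411  0.0206] q [-0.27  0.25  2.06 -0.01  0.84 -1.91] F [-11.8  -1.5  16.9] op 0.131
travel mm [49.4  1.6 -0.6] | 49.5 rotvec deg [ 0.14 -0.56  0.12] | 0.6
[ 0.03110118  1.74092763 -0.00614614]
```

The front end is about 18 mm inside with no sideways force. I'll continue to the hand-over point, then release and back off upwards.

```bash
python3 -m jog '{"travel":[[5,0.37,0.3],[5,0.37,0],[5,0.37,0],[5,0.37,0],[5,0.37,0]],"dr":[[0,0,0],[0,0,0],[0,0,0],[0,0,0],[0,0,0]],"jaw":[255,255,255,255,255]}'
python3 -m jog '{"travel":[[5,0.37,0],[5,0.37,0],[4,0.3,0],[3,0.2,0],[0,0,0]],"dr":[[0,0,0],[0,0,0],[0,0,0],[0,0,0],[0,0,0]],"jaw":[255,255,255,255,255]}'
python3 -m jog '{"travel":[[0,0,0],[0,0,0],[0,0,0],[0,0,0],[0,0,0]],"dr":[[0,0,0],[0,0,0],[0,0,0],[0,0,0],[0,0,0]],"jaw":[200,150,80,0,0]}'
python3 -m jog '{"travel":[[0,0,0],[0,0,0],[0,0,0],[0,0,15],[0,0,20]],"dr":[[0,0,0],[0,0,0],[0,0,0],[0,0,0],[0,0,0]],"jaw":[0,0,0,0,0]}'
python3 -m jog '{"travel":[[-10,-0.7,20],[-10,-0.7,10],[-10,-0.7,0],[-10,-0.7,0],[0,0,0]],"dr":[[0,0,0],[0,0,0],[0,0,0],[0,0,0],[0,0,0]],"jaw":[0,0,0,0,0]}'
python3 - <<'E'
from go import *
s=np.array([.5685,-.0382]) # handle grasp point estimate
delta(np.r_[s,.0206],trayR(4.2,0))
# tilted 35 regrasp: grasp point 4 mm further out on the fin, z .036
R=trayR(4.2,35);u=np.array([.9973,.0732,0]);g=np.r_[s,.036]-.004*u
delta(g+R.apply([0,0,.019]),R);delta(g+R.apply([0,0,.019-.07]),R)
E
```

```text
time: 17.18
eef_pos: [0.5513, -0.0392, 0.0206]
tcp_rot: [-0.035, 0.999, -0.001, -0.005]
contact_force: [-11.0, -0.7, 14.5]
opening: 0.134
time: 17.6
eef_pos: [0.5692, -0.038, 0.0206]
tcp_rot: [-0.035, 0.999, -0.001, -0.003]
contact_force: [-7.0, 0.1, 11.4]
opening: 0.131
time: 18.02
eef_pos: [0.5708, -0.0378, 0.0195]
tcp_rot: [-0.035, 0.999, -0.001, -0.0]
contact_force: [-0.3, 0.8, -1.1]
opening: 0.775
time: 18.43
eef_pos: [0.5692, -0.0374, 0.0531]
tcp_rot: [-0.035, 0.999, -0.001, -0.003]
contact_force: [0.5, 0.1, -1.2]
opening: 0.995
time: 18.85
eef_pos: [0.5284, -0.0402, 0.0835]
tcp_rot: [-0.035, 0.999, -0.001, -0.002]
contact_force: [0.6, -0.8, 0.3]
opening: 1.003
t 18.85 eef [ 0.5284 -0.0402  0.0835] q [-0.27  0.15  2.04 -0.    0.96 -1.91] F [ 0.6 -0.8  0.3] op 1.003
travel mm [ 40.1   2.  -62.9] | 74.6 rotvec deg [ 0.1  -0.2   0.17] | 0.3
t 18.85 eef [ 0.5284 -0.0402  0.0835] q [-0.27  0.15  2.04 -0.    0.96 -1.91] F [ 0.6 -0.8  0.3] op 1.003
travel mm [ 47.    2.5 -63. ] | 78.7 rotvec deg [  2.61 -35.11   0.19] | 35.2
t 18.85 eef [ 0.5284 -0.0402  0.0835] q [-0.27  0.15  2.04 -0.    0.96 -1.91] F [ 0.6 -0.8  0.3] op 1.003
travel mm [ 7.  -0.5 -5.7] | 9.0 rotvec deg [  2.61 -35.11   0.19] | 35.2
```

```bash
python3 -m jog '{"travel":[[0,0,2],[1,0,0],[1,0,0],[1,0,0],[1,0,0]],"dr":[[0.37,-5,0],[0.37,-5,0],[0.37,-5,0],[0.37,-5,0],[0.37,-5,0]],"jaw":[0,0,0,0,0]}'
python3 -m jog '{"travel":[[1,0,-3],[1,-0.5,-4],[0,0,0]],"dr":[[0.37,-5,0],[0.37,-5,0],[0,0,0]],"jaw":[0,0,0]}'
python3 - <<'E'
from go import *
s=np.array([.5685,-.0382])
R=trayR(4.2,35);u=np.array([.9973,.0732,0]);g=np.r_[s,.036]-.004*u
delta(g+R.apply([0,0,.019]),R)
E
```

```text
time: 19.27
eef_pos: [0.5345, -0.0406, 0.086]
tcp_rot: [-0.034, 0.975, 0.007, 0.218]
contact_force: [0.5, 0.3, -0.2]
opening: 0.998
time: 19.52
eef_pos: [0.5333, -0.0389, 0.0769]
tcp_rot: [-0.033, 0.957, 0.013, 0.287]
contact_force: [0.1, 1.2, -0.5]
opening: 1.001
t 19.52 eef [ 0.5333 -0.0389  0.0769] q [-0.38 -0.06  2.36  0.7   0.39 -2.61] F [ 0.1  1.2 -0.5] op 1.001
travel mm [ 42.1   1.2 -56.4] | 70.4 rotvec deg [-0.27 -1.62  0.11] | 1.6
```

```bash
python3 -m jog '{"travel":[[0,0,0],[0,0,0],[0,0,0]],"dr":[[-0.2,4,0],[-0.25,3.5,0],[0,0,0]],"jaw":[0,0,0]}'
python3 - <<'E'
from go import *
s=np.array([.5685,-.0382])
R=trayR(4.2,26);u=np.array([.9973,.0732,0]);g=np.r_[s,.037]-.008*u
delta(g+R.apply([0,0,.019]),R);print(R.apply([0,0,1]))
E
```

```text
time: 19.77
eef_pos: [0.5395, -0.041, 0.0827]
tcp_rot: [-0.035, 0.973, 0.009, 0.227]
contact_force: [1.2, -0.4, 0.4]
opening: 1.002
t 19.77 eef [ 0.5395 -0.041   0.0827] q [-0.35 -0.02  2.28  0.39  0.5  -2.3 ] F [ 1.2 -0.4  0.4] op 1.002
travel mm [ 29.4   2.8 -62.8] | 69.4 rotvec deg [-0.1   0.23  0.09] | 0.3
[ 0.43719389  0.03210551 -0.89879405]
```

```bash
python3 -m jog '{"travel":[[4.2,0.4,-9],[4.2,0.4,-9],[4.2,0.4,-9],[4.2,0.4,-9],[4.2,0.4,-9]],"dr":[[0,0,0],[0,0,0],[0,0,0],[0,0,0],[0,0,0]],"jaw":[0,0,0,0,0]}'
python3 -m jog '{"travel":[[4.2,0.4,-9],[4.2,0.4,-8.5],[0,0,0],[0,0,0],[0,0,0]],"dr":[[0,0,0],[0,0,0],[0,0,0],[0,0,0],[0,0,0]],"jaw":[0,0,0,0,0]}'
python3 - <<'E'
from go import *
s=np.array([.5685,-.0382])
R=trayR(4.2,26);u=np.array([.9973,.0732,0]);g=np.r_[s,.037]-.008*u
delta(g+R.apply([0,0,.019]),R)
i=read_camera("side")[:,:,::-1].copy();j=read_camera("top")[:,:,::-1].copy()
f=lambda x:cv2.resize(np.ascontiguousarray(x),None,fx=4,fy=4,interpolation=2)
cv2.imwrite("pics/g2.png",np.hstack([f(i[140:250,320:420]),f(j[120:230,290:390])]))
E
```

```text
time: 20.18
eef_pos: [0.5582, -0.0379, 0.0352]
tcp_rot: [-0.035, 0.973, 0.01, 0.226]
contact_force: [0.8, 0.7, -0.0]
opening: 0.997
time: 20.6
eef_pos: [0.5665, -0.0372, 0.0186]
tcp_rot: [-0.035, 0.973, 0.01, 0.227]
contact_force: [0.1, -0.2, -0.1]
opening: 0.999
t 20.6 eef [ 0.5665 -0.0372  0.0186] q [-0.32  0.17  2.23  0.51  0.36 -2.41] F [ 0.1 -0.2 -0.1] op 0.999
travel mm [ 2.3 -1.   1.3] | 2.8 rotvec deg [-0.26  0.19  0.07] | 0.3
```

View pics/g2.png

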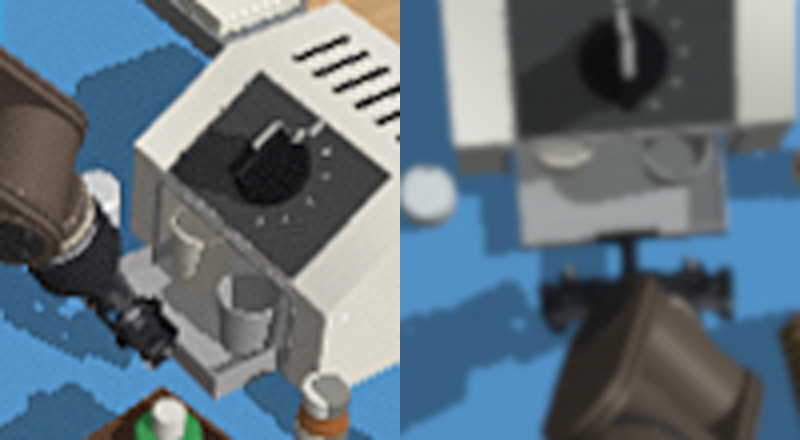

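The gripper straddles the fin, the tray is centred in the opening, and the cups are upright, partly inside. I'll close and slide it home.

```bash
python3 -m jog '{"travel":[[0,-0.7,1.5],[0,0,0],[0,0,0],[0,0,0],[0,0,0]],"dr":[[0,0,0],[0,0,0],[0,0,0],[0,0,0],[0,0,0]],"jaw":[60,120,170,200,225]}' 40
python3 -m jog '{"travel":[[0,0,0],[0,0,0],[0,0,0],[0,0,0],[0,0,0]],"dr":[[0,0,0],[0,0,0],[0,0,0],[0,0,0],[0,0,0]],"jaw":[255,255,255,255,255]}'
python3 -m jog '{"travel":[[2,0.15,0],[3,0.22,0],[4,0.3,0],[4,0.3,0],[4,0.3,0]],"dr":[[0,0,0],[0,0,0],[0,0,0],[0,0,0],[0,0,0]],"jaw":[255,255,255,255,255]}'
python3 -m jog '{"travel":[[4,0.3,0],[4,0.3,0],[4,0.3,0],[4,0.3,0],[4,0.3,0]],"dr":[[0,0,0],[0,0,0],[0,0,0],[0,0,0],[0,0,0]],"jaw":[255,255,255,255,255]}'
python3 - <<'E'
from go import *
R=trayR(4.2,26);u=np.array([.9973,.0732,0]);g=np.array([.636,-.0355,.037])-.008*u
delta(g+R.apply([0,0,.019]),R);print(get_state()["wrist_torque"])
E
```

```text
time: 21.12
eef_pos: [0.5666, -0.0379, 0.0202]
tcp_rot: [-0.035, 0.973, 0.01, 0.227]
contact_force: [-0.1, -0.6, -1.0]
opening: 0.3
time: 21.53
eef_pos: [0.5666, -0.0379, 0.0202]
tcp_rot: [-0.035, 0.973, 0.01, 0.227]
contact_force: [-2.7, -1.0, 3.4]
opening: 0.132
time: 21.95
eef_pos: [0.5833, -0.0365, 0.0202]
tcp_rot: [-0.035, 0.973, 0.01, 0.226]
contact_force: [-7.5, -1.0, 6.9]
opening: 0.134
time: 22.37
eef_pos: [0.6033, -0.035, 0.0202]
tcp_rot: [-0.035, 0.973, 0.01, 0.226]
contact_force: [-7.1, -0.3, 7.5]
opening: 0.134
t 22.37 eef [ 0.6033 -0.035   0.0202] q [-0.29  0.24  2.14  0.46  0.37 -2.33] F [-7.1 -0.3  7.5] op 0.134
travel mm [33.  -0.4 -0.3] | 33.0 rotvec deg [-0.26  0.15  0.01] | 0.3
[-0.3723913   0.6290647  -0.02053624]
```

```bash
python3 -m jog '{"travel":[[4,0.3,0],[4,0.2,0],[4,0.3,0],[4,0.2,0],[4,0.3,0]],"dr":[[0,0,0],[0,0,0],[0,0,0],[0,0,0],[0,0,0]],"jaw":[255,255,255,255,255]}'
python3 -m jog '{"travel":[[3,0.2,0],[3,0.2,0],[2,0.15,0],[1,0,0],[0,0,0]],"dr":[[0,0,0],[0,0,0],[0,0,0],[0,0,0],[0,0,0]],"jaw":[255,255,255,255,255]}'
python3 -m jog '{"travel":[[1,0.1,0],[0,0,0]],"dr":[[0,0,0],[0,0,0]],"jaw":[255,255]}'
python3 -m jog '{"travel":[[1,0.1,0],[0,0,0]],"dr":[[0,0,0],[0,0,0]],"jaw":[255,255]}'
```

```text
time: 22.78
eef_pos: [0.6233, -0.0337, 0.0202]
tcp_rot: [-0.035, 0.973, 0.01, 0.226]
contact_force: [-7.0, -0.2, 6.6]
opening: 0.136
time: 23.2
eef_pos: [0.6325, -0.0332, 0.0202]
tcp_rot: [-0.035, 0.973, 0.01, 0.226]
contact_force: [-4.8, 0.1, 4.7]
opening: 0.136
time: 23.37
eef_pos: [0.6334, -0.0331, 0.0202]
tcp_rot: [-0.035, 0.973, 0.01, 0.226]
contact_force: [-4.6, 0.3, 5.0]
opening: 0.132
time: 23.53
eef_pos: [0.6337, -0.033, 0.0202]
tcp_rot: [-0.035, 0.974, 0.011, 0.226]
contact_force: [-10.5, -1.3, 9.7]
opening: 0.131
```

```bash
python3 -m jog '{"travel":[[1,0.07,0],[0,0,0]],"dr":[[0,0,0],[0,0,0]],"jaw":[255,255]}'
python3 -m jog '{"travel":[[1,0.07,0],[0,0,0]],"dr":[[0,0,0],[0,0,0]],"jaw":[255,255]}'
python3 -c "
from go import *
i=read_camera('side')[:,:,::-1].copy();j=read_camera('top')[:,:,::-1].copy()
f=lambda x:cv2.resize(np.ascontiguousarray(x),None,fx=4,fy=4,interpolation=2)
cv2.imwrite('pics/h1.png',np.hstack([f(i[140:250,320:420]),f(j[120:230,290:390])]))"
```

```text
time: 23.7
eef_pos: [0.6337, -0.0329, 0.0202]
tcp_rot: [-0.036, 0.974, 0.011, 0.225]
contact_force: [-18.3, -2.4, 16.1]
opening: 0.13
time: 23.87
eef_pos: [0.6337, -0.0328, 0.0201]
tcp_rot: [-0.036, 0.974, 0.011, 0.224]
contact_force: [-25.4, -3.9, 22.4]
opening: 0.129
```

View pics/h1.png

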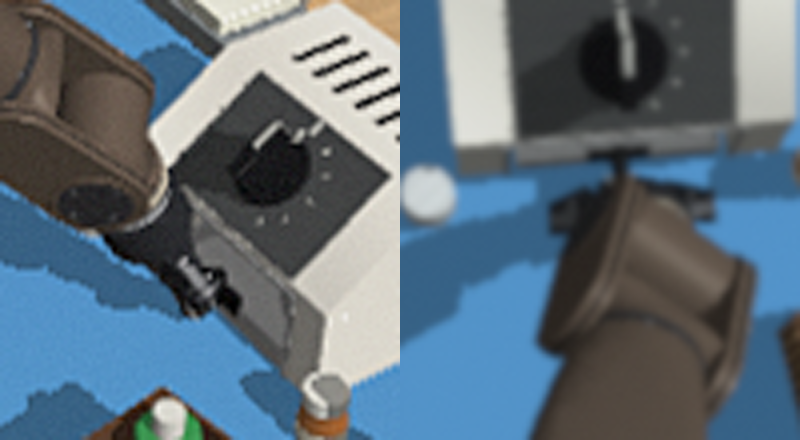

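It stopped firmly at x = 0.6337 m, against 0.636 expected. I'll relax the push, let go, retreat and check.

```bash
python3 -m jog '{"travel":[[-1.5,-0.1,0],[-1.3,-0.1,0],[0,0,0]],"dr":[[0,0,0],[0,0,0],[0,0,0]],"jaw":[255,255,255]}'
python3 -m jog '{"travel":[[0,0,0],[0,0,0],[0,0,0],[0,0,0],[0,0,0]],"dr":[[0,0,0],[0,0,0],[0,0,0],[0,0,0],[0,0,0]],"jaw":[200,150,80,0,0]}'
python3 -m jog '{"travel":[[0,0,0],[0,0,0],[0,0,0],[-3,-0.2,6],[-6,-0.4,12]],"dr":[[0,0,0],[0,0,0],[0,0,0],[0,0,0],[0,0,0]],"jaw":[0,0,0,0,0]}'
python3 -m jog '{"travel":[[-8,-0.6,16],[-12,-0.9,20],[-14,-1,20],[-14,-1,20],[-14,-1,20]],"dr":[[0,0,0],[0,0,0],[0,0,0],[0,0,0],[0,0,0]],"jaw":[0,0,0,0,0]}'
python3 -m jog '{"travel":[[-12,20,20],[-12,25,20],[-8,30,20],[0,30,10],[0,30,0]],"dr":[[0,0,0],[0,0,0],[0,0,0],[0,0,0],[0,0,0]],"jaw":[0,0,0,0,0]}'
python3 -m jog '{"travel":[[0,30,0],[0,30,0],[0,30,0],[0,20,0],[0,0,0]],"dr":[[0,0,0],[0,0,0],[0,0,0],[0,0,0],[0,0,0]],"jaw":[0,0,0,0,0]}'
python3 - <<'E'
from go import *
i=read_camera('side')[:,:,::-1].copy();j=read_camera('top')[:,:,::-1].copy()
f=lambda x:cv2.resize(np.ascontiguousarray(x),None,fx=4,fy=4,interpolation=2)
cv2.imwrite('pics/e1.png',np.vstack([np.hstack([f(i[145:235,320:420]),f(j[110:200,290:390])]),np.hstack([cv2.resize(i,(400,240)),cv2.resize(j,(400,240))])]))
for nm,P in(("fin tip top",(-148,0,50)),("wallL top",(-108,82,24)),("wallR top",(-108,-82,24)),("face z0",(-110,0,0))):
    X=D.apply(np.array(P)/1e3)+[d[0],d[1],0];print(nm,((proj("side",X)-[320,145])*4).round(),((proj("top",X)-[290,110])*4+[400,0]).round())
E
```

```text
time: 24.22
eef_pos: [0.6335, -0.033, 0.0202]
tcp_rot: [-0.035, 0.973, 0.01, 0.226]
contact_force: [-6.2, -0.1, 6.4]
opening: 0.129
time: 24.63
eef_pos: [0.6338, -0.0331, 0.0198]
tcp_rot: [-0.035, 0.973, 0.01, 0.226]
contact_force: [-0.3, 0.6, -1.1]
opening: 0.774
time: 25.05
eef_pos: [0.6237, -0.0334, 0.037]
tcp_rot: [-0.035, 0.974, 0.011, 0.225]
contact_force: [0.1, -0.1, -0.3]
opening: 1.0
time: 25.47
eef_pos: [0.5618, -0.0382, 0.1352]
tcp_rot: [-0.035, 0.973, 0.01, 0.227]
contact_force: [0.2, -0.0, 0.5]
opening: 0.997
time: 25.88
eef_pos: [0.5319, 0.0977, 0.2089]
tcp_rot: [-0.034, 0.972, 0.01, 0.231]
contact_force: [1.2, -0.7, 1.0]
opening: 0.999
time: 26.3
eef_pos: [0.5302, 0.2098, 0.2047]
tcp_rot: [-0.036, 0.973, 0.011, 0.227]
contact_force: [-0.2, 0.2, -0.9]
opening: 1.0
fin tip top [183. 267.] [623. 232.]
wallL top [163. 220.] [515. 199.]
wallR top [280. 329.] [719. 182.]
face z0 [216. 294.] [615. 200.]
```

View pics/e1.png

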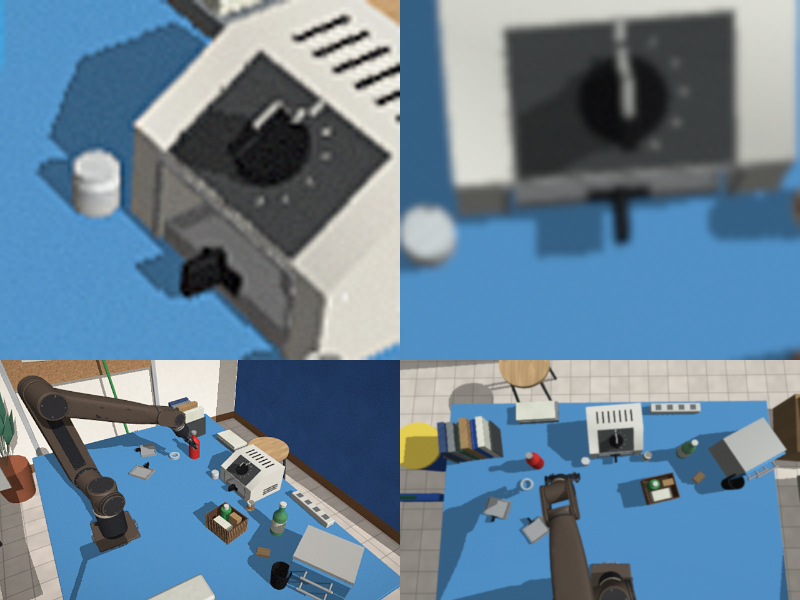

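The final picture shows the fin tip at top (622,240) and side (183,265), where the home pose predicts. The pointer is on the zero bar, the other objects are in place, and the gripper is clear of everything.

```bash
python3 -c "
from plant import *
s=get_state();print(s['time'],s['contact_force'],abs(s['dq']).max());print(sign_off())"
```

```text
26.4 [-0.60625109 -0.19229698  1.21658764] 0.034757180992378255
the job is handed in; nothing more can be done
None
```

I turned the timer knob back about 125° to zero, then slid the tray with both cups into the bay until it stopped, let go and backed clear. I handed the job in at 26.4 s of the 64 s allowed.

- **Knob:** the pointer lies on the zero bar in both cameras. While gripped, its angle was within about 0.2° of the fitted zero direction.
- **Tray:** it came to a firm stop at the back, with about 25 N along x and 34 N in total at the wrist. The gripper stood at x = 0.6337 m against 0.636 m expected, a difference of about 2 mm and within my measuring error. The handle's pixels match the fully home pose.
- **Cups:** they were upright in every view up to entry, and the slide in was smooth. In the last pictures they are inside the bay and hidden, so I could not confirm this directly.
- **Other things on the desk:** the basket, jar, tin, tape, bottle, flask and soap looked unmoved by eye; I did not re-measure them. The highest wrist force in the readings was about 34 N.
- **Disagreement:** one rough fit of the dryer from the front posts put it about 4 mm to one side. I set it aside because its points were poor, and the tray went in with only a few newtons of sideways force.

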